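# Dose milling jars at the ball dispenser and lock its gate

## Task

Stand every empty steel jar on the dispenser's sled, one under each outlet counting from the right-hand outlet (the end away from the gate handle) with none skipped, push the sled fully in, and pull the gate open only far enough that each jar gets its two balls and all other balls stay in the hopper. Then shut the gate fully, pull the sled out and stand the filled jars upright back on the white tray. Finish by locking the shut gate: slide the flat lock blade into the lock slot until its scribed line is flush with the front face of the slot, and leave the amber bottle and the beaker standing where they are.

Things in the scene. Friction and masses are not known exactly. Their poses are not given: they have to be found in the camera images.
- hopper: Fixed ball dispenser, white and clear. Origin on the bench under its centre; +x is its rear (sled comes out to -x), +y the gate handle's side (left from the front). Body x +-18, y +-124 mm, front wall 133 mm, sloped rear of the mouth 165 mm high. Four outlets 24 mm square at y -81, -27, 27, 81 mm (x 0), two balls stacked in each. Gate below them at height 72-78 mm; its rails (top 79 mm) reach y = 370 mm.
- gate (a joint): How far the gate plate is pulled to hopper +y, m: 0 shut, 0.19 end. Its edge is at hopper y = -101 mm + this; all to the right of the edge is uncovered, so the right-hand outlet opens first. An outlet's balls drop once the edge is 8 mm past its centre and stay while the edge is 5 mm or more short of its centre. Friction 3 N; stays where left.
- gate_handle (a point): On the gate's grey upright tab (12 mm thick along y, 24 mm wide along x), 129 mm above the bench; tab top at 148 mm. At hopper x 0, y 175 mm when shut; moves with the gate, turned like the hopper. The lock cheeks beside its path are 104 mm high; the hopper's end wall is at y 124 mm.
- sled (a joint): How far the aluminium sled is pushed in under the hopper to hopper +x, in m: 0 fully out, 0.13 fully in. Friction about 3 N.
- sled_handle (a point): On the sled's grey upright tab (12 mm thick along y, 24 mm wide along x), 50 mm above the bench; the tab runs from 12 to 72 mm. At the sled's front left, 65 mm to hopper -x of the line of spots, at hopper y = 81 mm.
- spot1 (a point): Right-hand jar spot of the sled (scribed ring) on its top face, 12 mm above the bench, hopper y -81 mm; spots 2 and 3 lie 54 and 108 mm along its y. With the sled fully in each is under its outlet. Moves with the sled, turned like the hopper. Lips 6 mm high along the sled's front and rear, 54 mm apart.
- ball1a_center (a point): Centre of a white ceramic milling ball of 20 mm, lower of the two in outlet 1 counted from the right at the start.
- ball1b_center (a point): Centre of a white ceramic milling ball of 20 mm, upper of the two in outlet 1 counted from the right at the start.
- ball2a_center (a point): Centre of a white ceramic milling ball of 20 mm, lower of the two in outlet 2 counted from the right at the start.
- ball2b_center (a point): Centre of a white ceramic milling ball of 20 mm, upper of the two in outlet 2 counted from the right at the start.
- ball3a_center (a point): Centre of a white ceramic milling ball of 20 mm, lower of the two in outlet 3 counted from the right at the start.
- ball3b_center (a point): Centre of a white ceramic milling ball of 20 mm, upper of the two in outlet 3 counted from the right at the start.
- ball4a_center (a point): Centre of a white ceramic milling ball of 20 mm, lower of the two in outlet 4 counted from the right at the start.
- ball4b_center (a point): Centre of a white ceramic milling ball of 20 mm, upper of the two in outlet 4 counted from the right at the start.
- tray: Fixed white open tray 100 (x) by 250 (y) by 16 mm high, walls 4 mm, inner floor 4 mm above the bench. Origin at the centre of its underside.
- jar1_mid (a point): Centre of an open round steel jar, 46 mm outside, 39 mm inside, 45 mm high, floor 5 mm thick; 22.5 mm above its underside, z up. Stands on the tray at the start. Two or three jars are present.
- jar2_mid (a point): Centre of an open round steel jar, 46 mm outside, 39 mm inside, 45 mm high, floor 5 mm thick; 22.5 mm above its underside, z up. Stands on the tray at the start. Two or three jars are present.
- jar3_mid (a point): Centre of an open round steel jar, 46 mm outside, 39 mm inside, 45 mm high, floor 5 mm thick; 22.5 mm above its underside, z up. Stands on the tray at the start. Two or three jars are present.
- blade_grip (a point): Centre of the grey upright grip of the lock blade: 40 mm along x, 12 mm thick along y, 4 to 50 mm above the blade's underside (this point 27 mm above it). x points to the tip, z up. Steel blade 140 x 30 x 4 mm, lying flat on the bench at the start.
- blade_tip (a point): Middle of the front end of the lock blade at half its thickness, 120 mm ahead (x) of the grip's centre and 25 mm below it. The dark scribed line across the blade is 80 mm behind the tip.
- lock_mouth (a point): Centre of the lock slot's mouth in the front face of the front aluminium cheek, left of the gate's tab, 85.5 mm above the bench; x points into the slot (hopper +x). Slot 36 mm wide, 9 mm high, 20 mm deep through this cheek; a second cheek with a like slot stands 50 mm behind it. No bottom stop. Cheek tops at 104 mm.
- reagent: Bystander: amber bottle 56 mm across, 110 mm high. Origin at its underside.
- beaker: Bystander: glass beaker 60 mm across, 75 mm high. Origin at its underside.

How it is judged:
By the outcome, as a careful person would: the job done as asked, in the order asked, and still so for the second after the job is handed in, with the robot touching nothing.
Of jar1, jar2, jar3 only 2 to 3 are there at a start; the rules pass over those that are not, and their reading is None.
At some moment in a run one of blade may be knocked a few centimetres aside while the robot is not near it.
It also fails if it takes over 210 s, if anything falls off the work surface, if the arm or the gripper's body presses on something with over 40 N, if the wrist force passes 120 N, or if a joint passes its speed limit or range.

## Robot

A 6-joint arm with a two-finger parallel gripper is mounted at the origin on the work surface. World frame = base frame: x ahead of the robot, y to its left, z up, the work surface at z = 0. Lengths are in m, angles in rad, forces in N, time in s.
With the tool pointing down it reaches from about 0.3 to 0.775 m from the base axis. Payload 14.6 kg.
Tool frame: the origin (TCP) lies at the very end of the fingers, on their centre line; the grasp point (between the pads) lies 19 mm behind it; x points along the fingers, y is the direction in which the jaws open and shut, and the axes are right-handed (so a half turn about x gives the same grasp; the last joint's range is limited). The gripper opens to 85 mm and grips with 20 to 120 N. Pads are 22 mm wide; open, the fingers measure 114 mm over their backs; the gripper's body (76 mm by 85 mm) begins 54 mm behind the grasp point. The pads swing forward as they close: fully open they stand 13 mm farther back than shut.
Start: joints at [-1.185, 0.3, 1.521, -0, 1.321, -0.067], TCP at [0.241, -0.495, 0.231] pointing down, gripper open.
Joint ranges: [-3.03, 3.03], [-0.79, 2.21], [0.23, 2.52], [-1.04, 4.18], [0, 3.07], [-2.55, 2.55]. Speed limits (rad/s): [2.22, 2.22, 2.57, 3.14, 3.14, 3.14].

## Interface

Orientations are given as a rotation vector (axis times angle).
In Python, from bench import robot gives the robot as it stands. Calls block until the motion is done:
- robot.move_ptp(position, orientation): joint-space move of the TCP to a pose.
- robot.move_straight(position, rotation=None, vel=0.15, guard=None): straight line of the TCP; rotation=None keeps the orientation; vel is the mean speed in m/s. With guard (N) it stops when the force on the tool has changed by that much, and returns True; else False.
- robot.move_joints(angles): joint-space move.
- robot.set_gripper(opening, grasp_force=None): finger opening in m; grasp_force is the grip in N (None keeps the last); returns when the fingers have stopped.
- robot.pause(seconds).
- robot.ik(position, orientation): joint angles nearest the present ones, or None.
- robot.get_state(): the state.
- robot.grab_frame(name): name is "scene" or "top"; returns a dict with "img" (480x640x3 uint8, red, green, blue), "fx", "fy", "cx", "cy" (pixels), "R" (3x3) and "t" (3): a world point X has camera coordinates R X + t. Camera axes: x right, y down, z forward; pixel columns grow to the right and rows downward; lengths in m; the calibration is good to about 2 mm. A picture is of the moment at which its call begins. There is no depth.
A pose or a line that the arm cannot do raises robot.Unreachable and nothing moves.
- robot.close_job(): hands the job in, once; it reports no verdict.
The state is a dict: "clock": time; "qpos": joint angles; "joint_velocities": joint speeds; "effort": joint torques, N m; "eef_pos": TCP position; "eef_rot": TCP orientation; "ft_force": force on the tool from outside, world axes, zero at the start; "ft_torque": the same for the moment, N m; "width": finger opening in m.
Only numpy, scipy, OpenCV 4.12 (cv2) and the standard library are available. Lean on these libraries where they do the work, as an engineer would, in place of code of your own. Each camera call takes 0.05 s, during which the arm holds its last target.

## Working session

There is one attempt and no reset: what is moved stays moved. The work goes in short steps, each a Python script; the robot and the scene stay as the last script left them, time stands still between calls to the robot, and variables do not carry over. Pictures are saved under pics/ and viewed, and the job is handed in when it is done.

```bash
ls; mkdir -p pics
python3 - <<'E'
from bench import robot
import cv2
for n in ("scene","top"):
    f=robot.grab_frame(n); cv2.imwrite(f"pics/{n}0.png",f["img"][:,:,::-1])
    print(n,f["fx"],f["cx"],f["cy"],f["R"],f["t"])
print(robot.get_state())
E
```

```text
pics
scene 546.7202780363685 312.0595076379192 240.89360008245296 [[-0.07613661  0.99701542  0.01278559]
 [ 0.82825694  0.07037838 -0.55591125]
 [-0.55515192 -0.03173544 -0.83114331]] [ 0.08088514 -0.39046581  1.48084894]
top 572.2555871311329 312.70978815424115 231.78857664027836 [[-0.00767963 -0.99985263  0.01535407]
 [-0.99757228  0.00659753 -0.06932552]
 [ 0.06921401 -0.01584919 -0.99747593]] [-0.04434614  0.52285638  1.16594192]
{'clock': 0.1, 'qpos': array([-1.18460884e+00,  3.00418162e-01,  1.52149656e+00,  1.22081540e-05,
        1.32069661e+00, -6.65823838e-02]), 'joint_velocities': array([-1.83881676e-03,  1.59247732e-03, -8.51716657e-05, -1.33785263e-03,
       -9.28728602e-04, -1.55304911e-06]), 'effort': array([ 5.33749935e-04, -5.44378567e+01, -3.62367797e+01, -6.32031242e-05,
        3.05113848e-03,  2.80274935e-05]), 'eef_pos': array([ 0.2405353 , -0.49439202,  0.23078611]), 'eef_rot': array([ 1.9703123 ,  0.45487915, -1.97061646]), 'ft_force': array([-0.59708549,  0.73006122, -0.58037071]), 'ft_torque': array([-0.00096174, -0.03666082, -0.06876843]), 'width': 0.08535965179539193}
```

View pics/scene0.png

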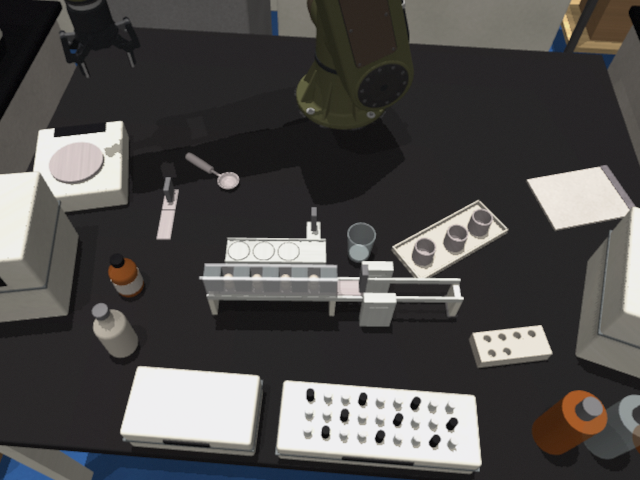

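View pics/top0.png

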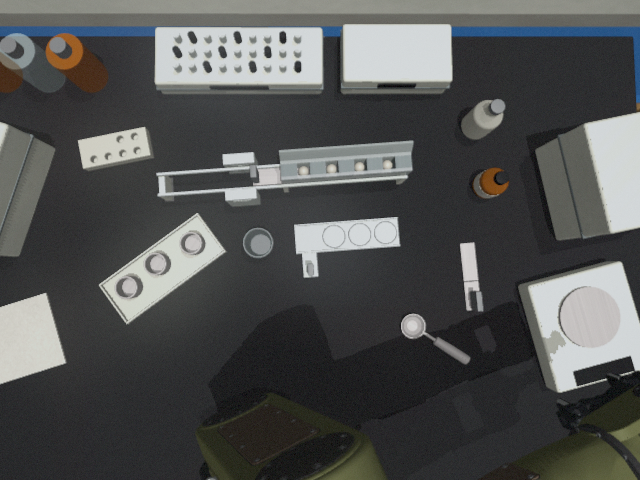

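The scene view shows three jars on the tray (scene about 424,252; 456,238; 481,222), with the hopper in the middle. The sled is out, with its handle at about (313,225). The beaker is at (361,242), next to the hopper's left front. The blade is at (168,210) and the amber bottle at (125,277). I'll take enlarged crops for measuring.

```bash
cat > h.py <<'E'
import numpy as np, cv2
from bench import robot
from scipy.spatial.transform import Rotation as Ro
def grab(n): return robot.grab_frame(n)
def back(f,u,v,z):
    d=f["R"].T@np.array([(u-f["cx"])/f["fx"],(v-f["cy"])/f["fy"],1.]); c=-f["R"].T@f["t"]
    return c+d*(z-c[2])/d[2]
def proj(f,X):
    X=np.atleast_2d(X); c=X@np.asarray(f["R"]).T+f["t"]
    return np.c_[f["fx"]*c[:,0]/c[:,2]+f["cx"], f["fy"]*c[:,1]/c[:,2]+f["cy"]]
def crop(f,name,x0,y0,x1,y1,s,pts=()):
    im=cv2.resize(f["img"][y0:y1,x0:x1,::-1],None,fx=s,fy=s,interpolation=cv2.INTER_CUBIC)
    for p in pts: cv2.circle(im,(int((p[0]-x0+.5)*s),int((p[1]-y0+.5)*s)),2,(0,0,255),-1)
    cv2.imwrite(f"pics/{name}.png",im)
def down(yaw):
    # tool x down; tool y at world angle yaw
    x=np.array([0,0,-1.]); y=np.array([np.cos(yaw),np.sin(yaw),0]); z=np.cross(x,y)
    return Ro.from_matrix(np.c_[x,y,z]).as_rotvec()
E
python3 - <<'E'
from h import *
f=grab("top")
crop(f,"t1",150,130,420,310,2.95)
crop(f,"t2",90,200,290,340,4)
crop(f,"t3",430,150,530,330,3.3)
E
```

```text
(no output)
```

View pics/t1.png

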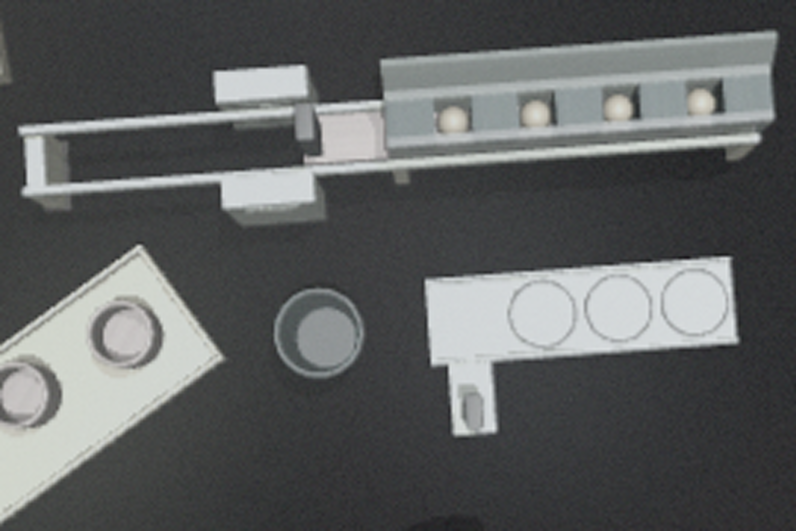

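View pics/t2.png

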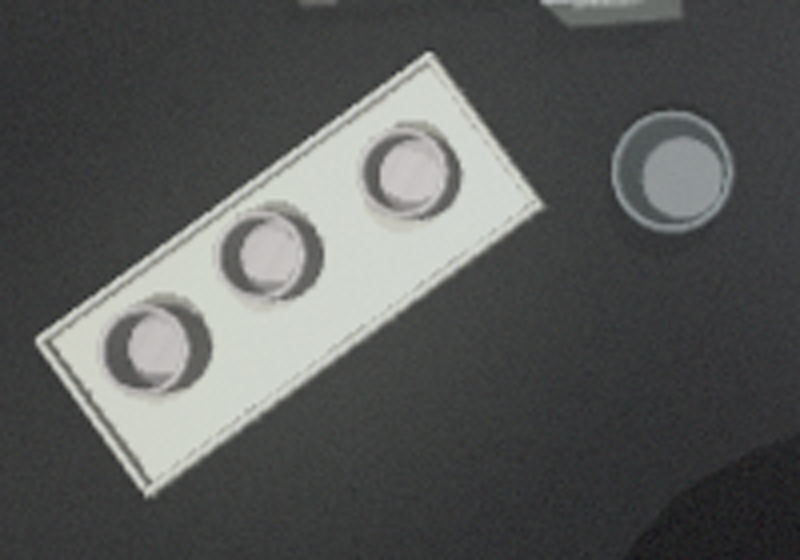

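View pics/t3.png

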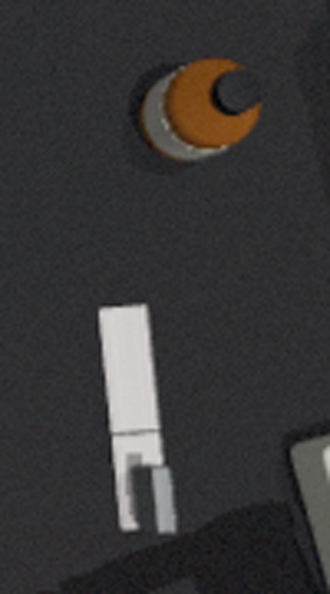

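Run:
```python
from h import *
f=grab("top"); g=grab("scene")
for n,a in (("top",f),("scene",g)): print(n,-a["R"].T@a["t"])
crop(f,"t4",110,220,220,302,7)
crop(g,"s1",200,195,470,335,2.95)
crop(g,"s2",400,195,510,277,7)
crop(g,"s3",100,160,190,310,4)
```

```text
top [ 0.44054696 -0.02930993  1.19992718]
scene [ 1.15166048 -0.00616798  1.01269919]
```

View pics/t4.png

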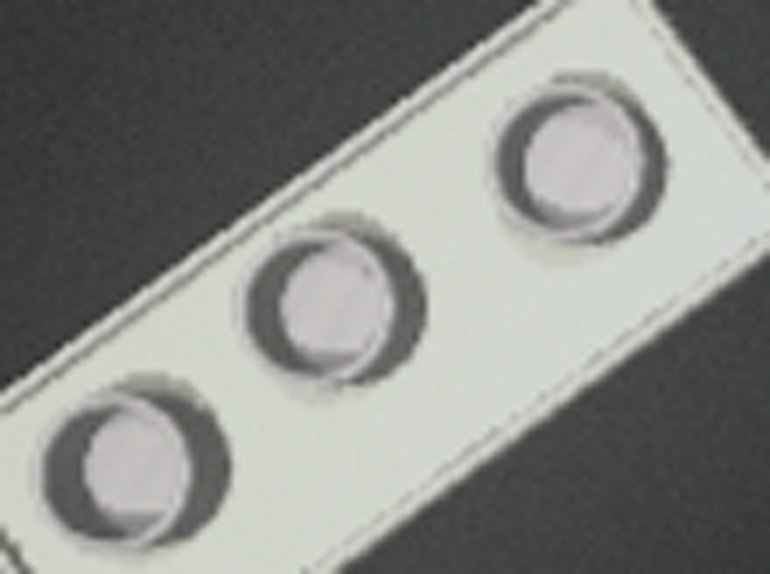

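View pics/s1.png

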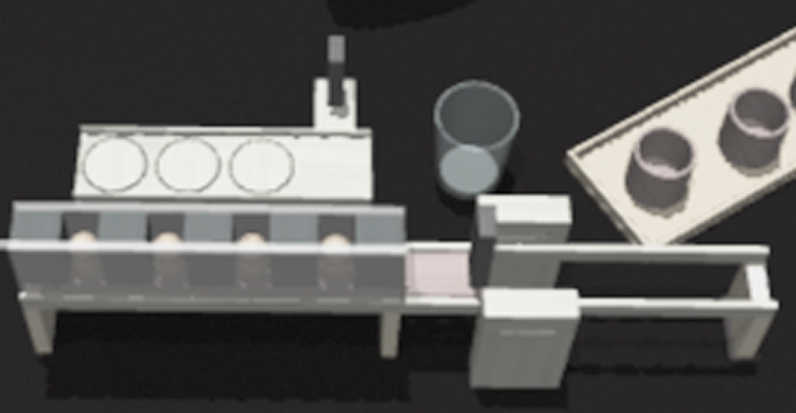

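View pics/s2.png

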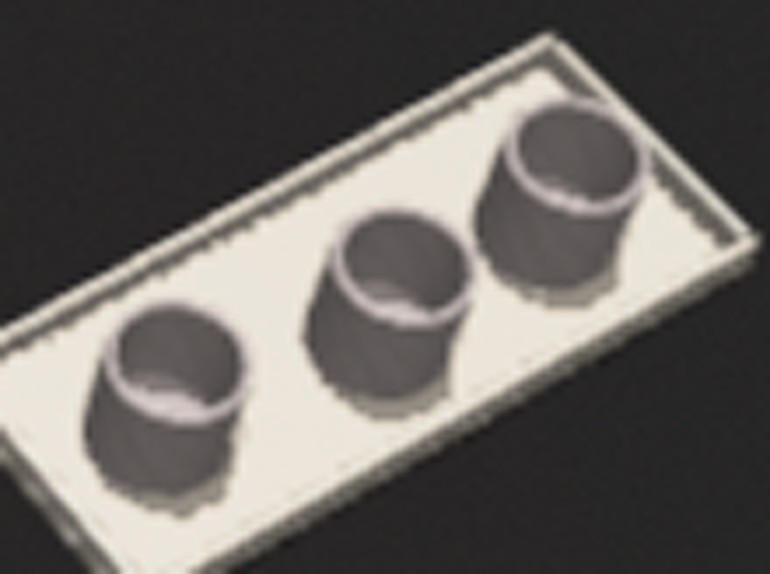

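View pics/s3.png

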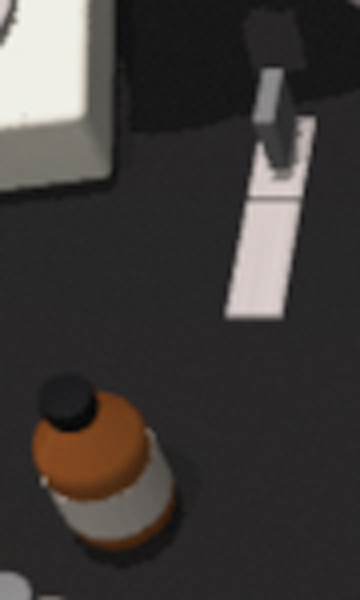

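```bash
cat > est.py <<'E'
from h import *
f=grab("top"); g=grab("scene")
def px(p,x0,y0,s): return ((p[0]+.5)/s-.5+x0,(p[1]+.5)/s-.5+y0)
def sh(name,z,tp,sp):
    A=back(f,*tp,z); B=back(g,*sp,z); print(name,A.round(4),B.round(4),"diff mm",((A-B)*1000).round(1)[:2]); return (A+B)/2
J=[sh("jar"+n,.049,px(a,110,220,7),px(b,400,195,7)) for n,a,b in (("A",(116,470),(175.5,362)),("B",(321,307),(403,267)),("C",(570,160),(576,156)))]
S=[sh("spot",.012,px(a,150,130,2.95),px(b,200,195,2.95)) for a,b in zip([(543,314),(619,308),(695,302)][::-1],[(115,164),(187,166),(262,166)])]
d=S[2]-S[0]; print("spot dist",np.linalg.norm(d), "yaw", np.arctan2(-d[0],d[1]))
# beaker rim z .075, 
sh("beaker",.075,px((319,333),150,130,2.95),px((477,118),200,195,2.95))
# blade tip corners z .004, line ends, 
for n,a,b in (("tipmid",(123,307),(254,317)),("line mid",(137,433.5),(274,199)),("griptop",(163.5,500),(268,96))):
    sh(n,.004 if n!="griptop" else .050,px(a,430,150,3.3),px(b,100,160,4))
sh("bottle cap top",.11,px((238,92),430,150,3.3),px((69,392),100,160,4))
# tray corners top z .016 
for a,b in (((430,54),None),((544,205),None),((38,342),None),((148,495),None)):
    print("tray",back(f,*px(a,90,200,4),.016).round(4))
E
python3 est.py
```

```text
jarA [0.4131 0.3251 0.049 ] [0.5015 0.1952 0.049 ] diff mm [-88.4 129.9]
jarB [0.4591 0.2675 0.049 ] [0.4604 0.2664 0.049 ] diff mm [-1.4  1.1]
jarC [0.5006 0.1969 0.049 ] [0.4131 0.3238 0.049 ] diff mm [  87.5 -126.9]
spot [ 0.5214 -0.1995  0.012 ] [ 0.5212 -0.2015  0.012 ] diff mm [0.3 2. ]
spot [ 0.5176 -0.1456  0.012 ] [ 0.5185 -0.1485  0.012 ] diff mm [-0.9  2.8]
spot [ 0.5137 -0.0919  0.012 ] [ 0.5138 -0.0935  0.012 ] diff mm [-0.1  1.6]
spot dist 0.10806594694413395 yaw 0.07018986389233166
beaker [0.4981 0.0609 0.075 ] [0.5011 0.0592 0.075 ] diff mm [-3.   1.7]
tipmid [ 0.4984 -0.3722  0.004 ] [ 0.5005 -0.374   0.004 ] diff mm [-2.   1.8]
line mid [ 0.4181 -0.379   0.004 ] [ 0.419  -0.3811  0.004 ] diff mm [-0.9  2.1]
griptop [ 0.3786 -0.3806  0.05  ] [ 0.3807 -0.3836  0.05  ] diff mm [-2.2  2.9]
bottle cap top [ 0.6188 -0.4127  0.11  ] [ 0.6196 -0.4143  0.11  ] diff mm [-0.7  1.6]
tray [0.5631 0.1911 0.016 ]
tray [0.4844 0.132  0.016 ]
tray [0.416  0.3904 0.016 ]
tray [0.3378 0.3332 0.016 ]
```

```bash
cat >> h.py <<'E'
def hop(O,th,p):
    c,s=np.cos(th),np.sin(th); p=np.atleast_2d(p)
    return np.c_[O[0]+c*p[:,0]-s*p[:,1],O[1]+s*p[:,0]+c*p[:,1],p[:,2]]
E
python3 - <<'E'
from h import *
f=grab("top"); g=grab("scene")
th=.070; s1=np.array([.5213,-.2005])
O=s1-hop((0,0),th,[-.13,-.081,0])[0,:2]; print(O)
P=[[0,-.124,.0],[0,.124,0]]
pts=[]
for y in (-.081,-.027,.027,.081): pts.append([0,y,.108])
for y in (-.081,-.027,.027): pts.append([-.13,y,.012])
pts+=[[sx,y,.079] for y in (.37,) for sx in (-.018,.018)]
pts+=[[sx,y,.133 if sx<0 else .165] for y in (-.124,.124) for sx in (-.018,.018)]
pts+=[[sx,sy,.148] for sx in (-.012,.012) for sy in (.169,.181)]
pts+=[[-.195+sx,.081+sy,.072] for sx in (-.012,.012) for sy in (-.006,.006)]
W=hop(O,th,pts)
crop(f,"to1",150,130,420,310,2.95,proj(f,W))
crop(g,"so1",200,195,470,335,2.95,proj(g,W))
crop(f,"t5",210,140,280,215,10)
crop(g,"s5",350,250,410,335,7)
E
```

```text
[ 0.64531626 -0.1106058 ]
```

View pics/to1.png

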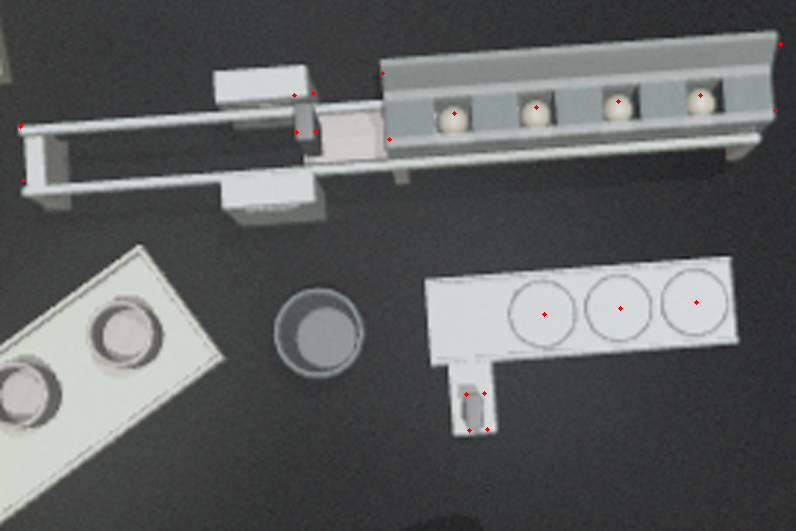

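View pics/so1.png

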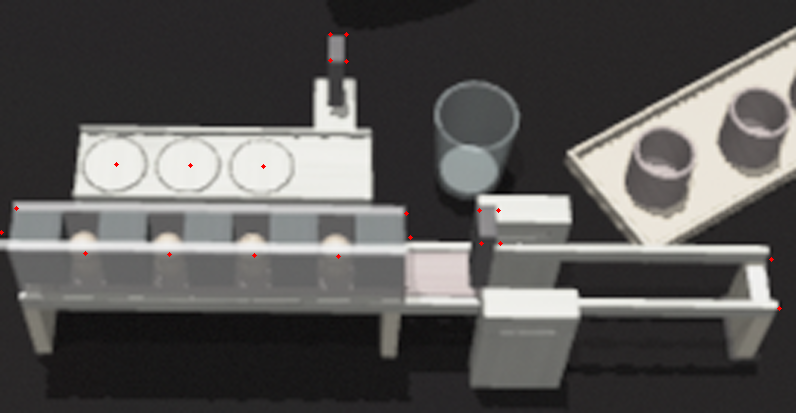

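View pics/t5.png

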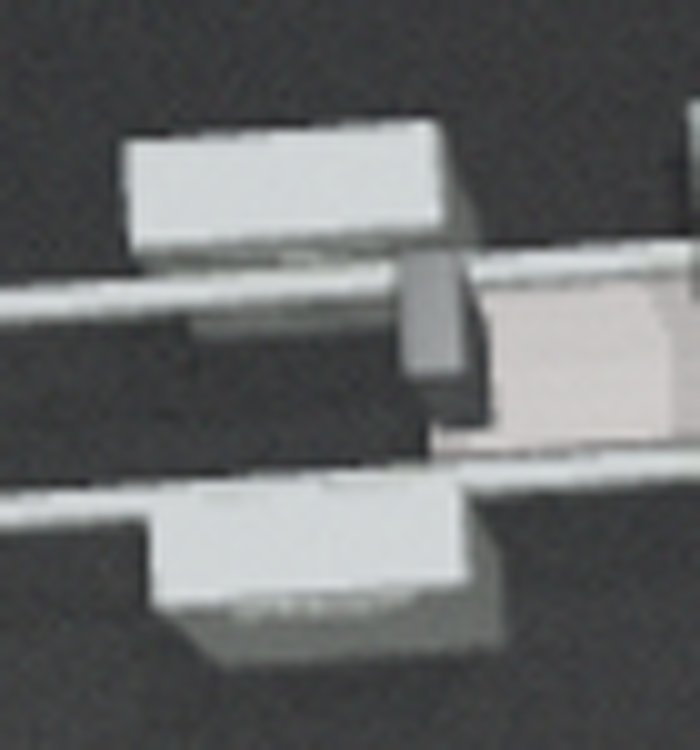

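View pics/s5.png

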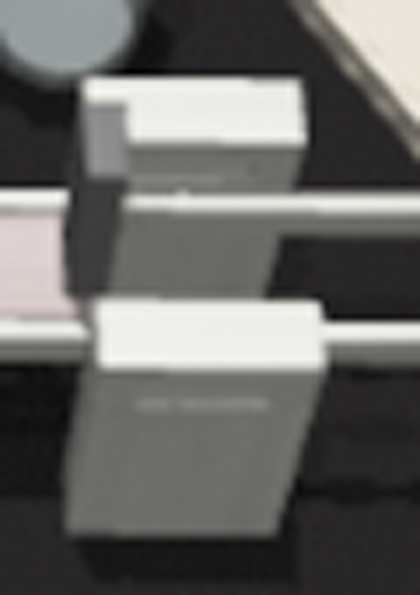

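```bash
cat > fit.py <<'E'
from h import *
from scipy.optimize import least_squares
f=grab("top"); g=grab("scene")
def px(p,x0,y0,s): return np.array([(p[0]+.5)/s-.5+x0,(p[1]+.5)/s-.5+y0])
T1=lambda *p:px(p,150,130,2.95); S1=lambda *p:px(p,200,195,2.95)
T5=lambda *p:px(p,210,140,10); S5=lambda *p:px(p,350,250,7)
def obs(q):
    xf,xb,x2,x3,yc,yh=q[3:9]
    o=[]
    for (sx,sy),t,s in zip(((.012,.181),(.012,.169),(-.012,.181),(-.012,.169)),((402,256),(460,252),(407,376),(464,373)),((128,178),(85,178),(128,104),(85,104))):
        o+=[('t',(sx,sy,.148),T5(*t)),('s',(sx,sy,.148),S5(*s))]
    yl,yr=yc+yh,yc-yh
    for p,t in (((xf,yl),(152,606)),((xf,yr),(468,581)),((x2,yl),(133,249)),((x2,yr),(445,228)),((x3,yl),(122,142)),((x3,yr),(440,118))):
        o.append(('t',(*p,.104),T5(*t)))
    for p,s in (((xf,yl),(302,78)),((xf,yr),(84,78)),((xb,yl),(307,144)),((x2,yl),(322,300)),((x2,yr),(97,300)),((x3,yl),(328,370)),((x3,yr),(97,368))):
        o.append(('s',(*p,.104),S5(*s)))
    for y,t,s in ((-.081,(695,302),(115,164)),(-.027,(619,308),(187,166)),(.027,(543,314),(262,166))):
        o+=[('t',(-.13+q[9],y,.012),T1(*t)),('s',(-.13+q[9],y,.012),S1(*s))]
    o+=[('t',(q[10],.37,.079),T1(20,128)),('t',(-q[10],.37,.079),T1(24,195)),('s',(-q[10],.37,.079),S1(769,247)),('s',(q[10],.37,.079),S1(777,306))]
    for y,t,s in ((-.081,(701,101),(85,246)),(-.027,(619,107),(169,247)),(.027,(536,113),(252,247)),(.081,(454,119),(336,248))):
        o+=[('t',(0+q[11],y,.108),T1(*t))]
    return o
def res(q):
    r=[]
    for c,p,m in obs(q):
        cam=f if c=='t' else g
        b=q[12:15]*(1 if c=='t' else -1)
        w=hop(q[:2],q[2],p)[0]+b
        r+=list((proj(cam,w)[0]-m))
    return np.r_[r,q[12:15]/.002]
q0=np.array([.645,-.1106,.075,-.045,-.025,.025,.045,.21,.03,0,.022,0,0,0,0])
s=least_squares(res,q0,loss='soft_l1')
print((s.x*1000).round(2)); print("cost",s.cost)
R=res(s.x)[:-3].reshape(-1,2)
for (c,p,m),r in zip(obs(s.x),R): print(c,np.round(p,3),r.round(2))
E
python3 fit.py
```

```text
[ 6.4024e+02 -1.1136e+02  6.9730e+01 -4.5200e+01 -2.4920e+01  2.4400e+01
  4.5430e+01  2.0535e+02  3.0470e+01  5.3600e+00  2.2340e+01  1.4000e+00
 -3.3000e-01  7.4000e-01 -9.0000e-02]
cost 2.7588803293876527
t [0.012 0.181 0.148] [-0.52 -0.56]
s [0.012 0.181 0.148] [ 0.58 -0.16]
t [0.012 0.169 0.148] [ 0.14 -0.63]
s [0.012 0.169 0.148] [ 0.17 -0.24]
t [-0.012  0.181  0.148] [-0.12  0.23]
s [-0.012  0.181  0.148] [-0.08 -0.79]
t [-0.012  0.169  0.148] [0.65 0.05]
s [-0.012  0.169  0.148] [-0.41 -0.87]
t [-0.045  0.236  0.104] [0.25 0.16]
t [-0.045  0.175  0.104] [0.31 0.29]
t [0.024 0.236 0.104] [-0.26  0.15]
t [0.024 0.175 0.104] [ 0.06 -0.08]
t [0.045 0.236 0.104] [0.12 0.11]
t [0.045 0.175 0.104] [-0.2   0.21]
s [-0.045  0.236  0.104] [0.03 0.49]
s [-0.045  0.175  0.104] [0.03 0.11]
s [-0.025  0.236  0.104] [ 0.1  -0.01]
s [0.024 0.236 0.104] [-0.04  0.23]
s [0.024 0.175 0.104] [-0.21 -0.15]
s [0.045 0.236 0.104] [-0.01  0.21]
s [0.045 0.175 0.104] [0.31 0.11]
t [-0.125 -0.081  0.012] [0.29 0.11]
s [-0.125 -0.081  0.012] [-0.11  0.24]
t [-0.125 -0.027  0.012] [0.29 0.05]
s [-0.125 -0.027  0.012] [ 0.36 -0.13]
t [-0.125  0.027  0.012] [ 0.23 -0.01]
s [-0.125  0.027  0.012] [-0.21  0.18]
t [0.022 0.37  0.079] [-0.13 -0.05]
t [-0.022  0.37   0.079] [-0.14 -0.29]
s [-0.022  0.37   0.079] [-0.48  0.17]
s [0.022 0.37  0.079] [0.15 0.34]
t [ 0.001 -0.081  0.108] [-0.28 -0.03]
t [ 0.001 -0.027  0.108] [-0.28 -0.  ]
t [0.001 0.027 0.108] [-0.01  0.03]
t [0.001 0.081 0.108] [-0.13  0.06]
```

The model fits both cameras to under 1 px. It gives the hopper at (0.6402, -0.1114) with yaw 0.0697, and the slot at hopper (-0.045, 0.205). There are three jars. The lock approach passes over the beaker with about 8 mm to spare. I'll start with the first jar.

```bash
cat >> h.py <<'E'
O=np.array([.6402,-.1114]); TH=.0697; TRAY=.636
J=dict(A=(.4131,.3245),B=(.4597,.2670),C=(.5010,.1960))
def H(x,y,z): return hop(O,TH,[x,y,z])[0]
def rot(yaw,pos):
    q=robot.get_state()["qpos"]; best=None
    for k in (-1,0,1):
        r=down(yaw+k*np.pi); a=robot.ik(list(pos),list(r))
        if a is None: continue
        a=np.array(a); m=max(abs(a-q)[:5].max(), .7*abs(a[5]-q[5]))+ (5 if abs(a[5])>2.4 else 0)
        if best is None or m<best[0]: best=(m,r,a)
    if best is None: raise RuntimeError(f"no ik {pos}")
    return best[1]
def over(pos,yaw,zt=.26):
    pos=np.array(pos,float); pos[2]=zt
    s=robot.get_state(); p=np.array(s["eef_pos"])
    if p[2]<zt-.01: robot.move_straight([p[0],p[1],zt],vel=.25)
    robot.move_ptp(list(pos),list(rot(yaw,pos)))
def st(tag=""):
    s=robot.get_state(); print(tag,"t=%.1f"%s["clock"],"eef",np.round(s["eef_pos"],4),"w %.4f"%s["width"],"F",np.round(s["ft_force"],1))
def pick_jar(xy,z,yaw):
    robot.set_gripper(.066); over((*xy,0),yaw)
    robot.move_straight([*xy,z+.03],vel=.25); hit=robot.move_straight([*xy,z],vel=.08,guard=12)
    robot.set_gripper(.03,grasp_force=40); st("grip hit=%s"%hit)
def place_jar(xy,z,yaw):
    over((*xy,0),yaw,.22)
    robot.move_straight([*xy,z+.02],vel=.25); hit=robot.move_straight([*xy,z-.001],vel=.04,guard=6); st("placed hit=%s"%hit)
    robot.set_gripper(.066); p=robot.get_state()["eef_pos"]; robot.move_straight([p[0],p[1],.2],vel=.25)
E
python3 - <<'E'
from h import *
S=[H(-.1247,y,0)[:2] for y in (-.081,-.027,.027)]; print(S)
pick_jar(J["C"],.018,TRAY)
place_jar(S[0],.026,TH)
for n in("top","scene"):
    f=grab(n); cv2.imwrite(f"pics/{n}1.png",f["img"][:,:,::-1])
E
```

```text
[array([ 0.52144391, -0.20088788]), array([ 0.51768316, -0.147019  ]), array([ 0.5139224 , -0.09315011])]
grip hit=False t=5.6 eef [0.5013 0.1961 0.0187] w 0.0451 F [-1.7  0.5  6.3]
placed hit=True t=9.4 eef [ 0.5218 -0.2009  0.0266] w 0.0455 F [1.4 1.6 6.7]
```

View pics/scene1.png

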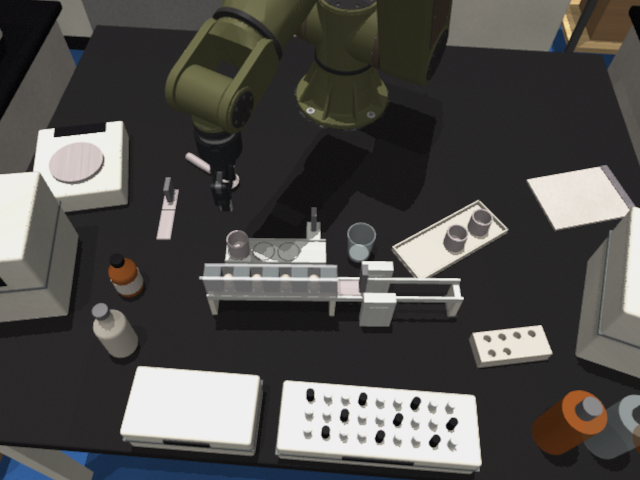

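The first jar is standing in ring 1 (scene 238,245) and the other two are still on the tray. Next I'll place those two.

Run:
```python
from h import *
S=[H(-.1247,y,0)[:2] for y in (-.081,-.027,.027)]
for n,s in (("B",S[1]),("A",S[2])):
    pick_jar(J[n],.018,TRAY); place_jar(s,.026,TH)
over(H(-.15,.2,0),TH,.3); 
f=grab("top");g=grab("scene")
crop(f,"t6",280,190,430,300,5); crop(g,"s6",200,200,350,300,5)
```

```text
grip hit=False t=14.8 eef [0.46   0.2672 0.0187] w 0.0454 F [-1.6 -0.4  5.2]
placed hit=True t=18.7 eef [ 0.5179 -0.147   0.0267] w 0.0455 F [ 1.8 -0.4  5.8]
grip hit=False t=24.1 eef [0.4134 0.3247 0.0187] w 0.0456 F [-1.7 -0.8  6.8]
placed hit=True t=27.9 eef [ 0.5141 -0.0931  0.0267] w 0.0452 F [1.9 0.3 3.6]
```

View pics/t6.png

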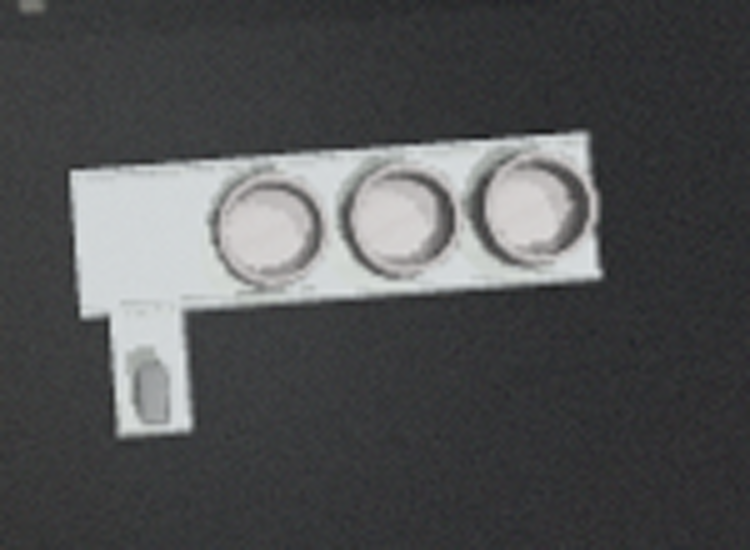

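View pics/s6.png

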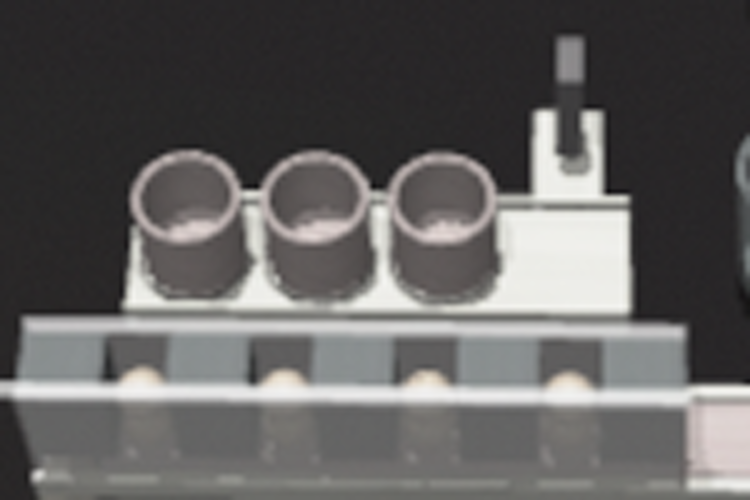

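All three jars are upright between the lips on rings 1 to 3. Next I'll push the sled in.

Run:
```python
from h import *
x0=-.1897-.005
robot.set_gripper(.045)
over(H(x0,.081,0),TH+np.pi/2,.2)
p=H(x0,.081,.036); robot.move_straight(list(p+[0,0,.05]),vel=.25); print(robot.move_straight(list(p),vel=.08,guard=12))
robot.set_gripper(.0,grasp_force=50); st("tab")
hit=robot.move_straight(list(H(x0+.127,.081,.036)),vel=.05,guard=18); st("in hit=%s"%hit)
e=robot.get_state()["eef_pos"]; print("travel",np.linalg.norm(np.array(e)[:2]-H(x0,.081,0)[:2]))
robot.pause(.3); st()
f=grab("top");g=grab("scene")
crop(f,"t7",260,130,430,300,4); crop(g,"s7",180,170,380,320,4)
```

```text
False
tab t=33.8 eef [ 0.4406 -0.0438  0.0365] w 0.0114 F [-1.8  4.8  4.3]
in hit=True t=36.1 eef [ 0.5635 -0.0352  0.0365] w 0.0113 F [-4.4 -0.3  7.9]
travel 0.12351074334592933
 t=36.4 eef [ 0.5635 -0.0352  0.0365] w 0.0113 F [-3.8 -0.2  5.9]
```

View pics/t7.png

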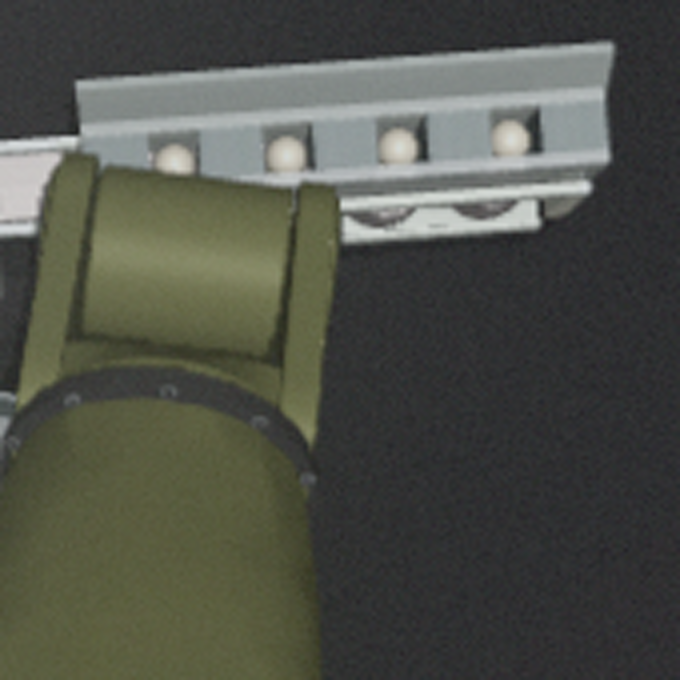

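View pics/s7.png

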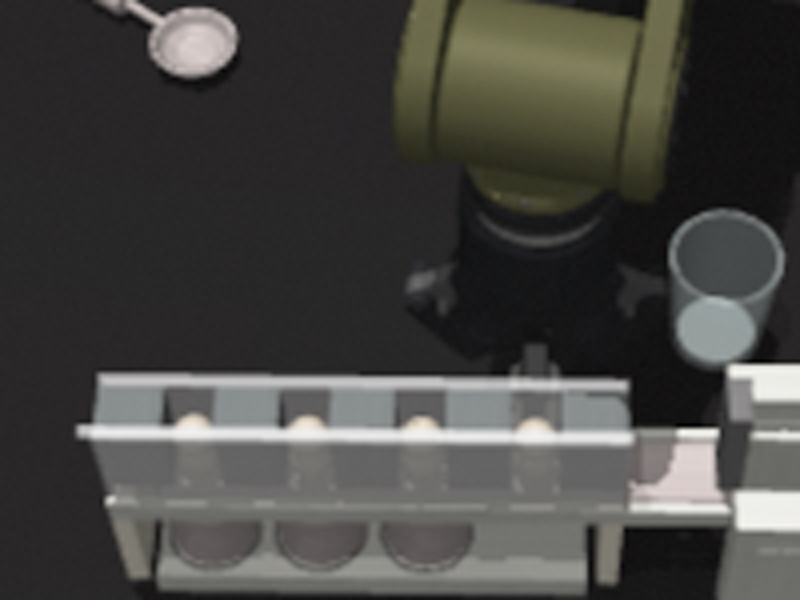

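The sled stopped after 123.5 mm against an expected 124.6 mm. The wrist also looks close to the hopper, so I'll push on gently to check that this is the real stop.

Run:
```python
from h import *
e=np.array(robot.get_state()["eef_pos"]); 
d=H(1,0,0)-H(0,0,0)
hit=robot.move_straight(list(e+d*.004),vel=.015,guard=25); st(hit); robot.pause(.3); st()
print((np.array(robot.get_state()["eef_pos"])-e)@d)
```

```text
True t=36.7 eef [ 0.5634 -0.0351  0.0365] w 0.0115 F [-3.8  0.1  8. ]
 t=37.0 eef [ 0.5634 -0.0351  0.0365] w 0.0116 F [-2.4 -0.2  5.6]
-7.042207180522339e-05
```

Run:
```python
from h import *
robot.set_gripper(.045)
e=np.array(robot.get_state()["eef_pos"]); robot.move_straight(list(e+[0,0,.2]),vel=.25)
over(H(-.2,.23,0),TH+np.pi/2,.26); st()
f=grab("top");g=grab("scene")
pt=[[-.065,.081,.072],[-.077,.081,.072],[-.053,.081,.072]]+[[0,y,.057] for y in(-.081,-.027,.027)]
crop(f,"t8",290,130,420,240,6,proj(f,hop(O,TH,pt))); crop(g,"s8",190,230,350,340,5,proj(g,hop(O,TH,pt)))
```

```text
t=39.4 eef [0.4253 0.1037 0.2598] w 0.0452 F [-0.  -0.7  0.5]
```

View pics/t8.png

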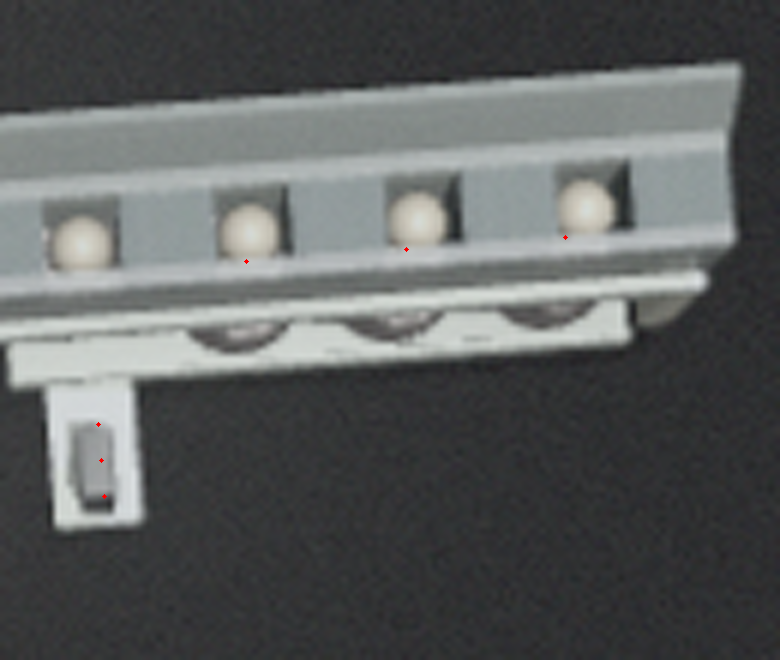

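View pics/s8.png

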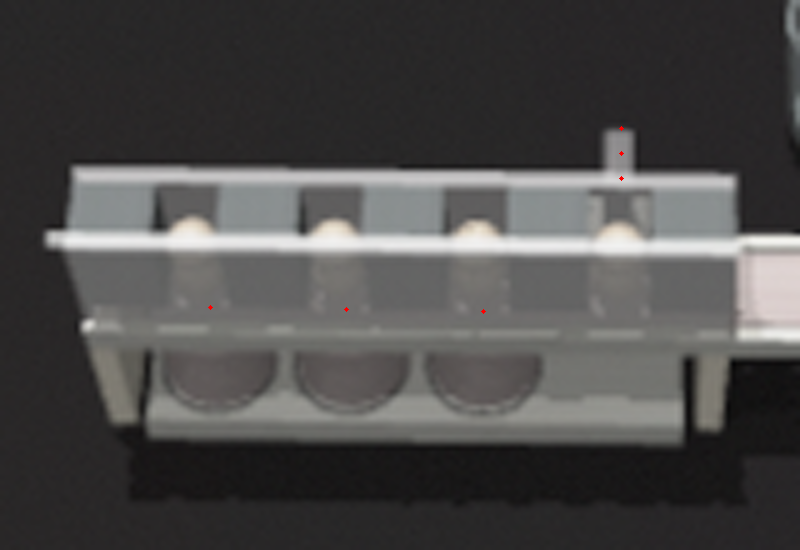

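The sled tab matches the fully-in marker along x in both views, and the jars sit under outlets 1 to 3. Next I'll open the gate to 0.156 m; outlet 3 drops at 0.136 or more, and outlet 4 holds up to 0.177.

Run:
```python
from h import *
over(H(0,.175,0),TH+np.pi/2,.26)
p=H(0,.175,.112); robot.move_straight(list(p+[0,0,.04]),vel=.2); print(robot.move_straight(list(p),vel=.08,guard=12))
robot.set_gripper(.0,grasp_force=50); st("gate")
hit=robot.move_straight(list(H(0,.175+.156,.112)),vel=.08,guard=30); st(hit)
robot.pause(.5)
f=grab("top");g=grab("scene")
crop(f,"t9",150,130,420,250,2.95); crop(g,"s9",180,220,480,340,2.6)
```

```text
False
gate t=42.1 eef [0.6282 0.0632 0.1125] w 0.0113 F [-0.9 -0.2  3.7]
False t=44.2 eef [0.6173 0.2187 0.1125] w 0.0115 F [-1.1 -2.1  5.9]
```

View pics/t9.png

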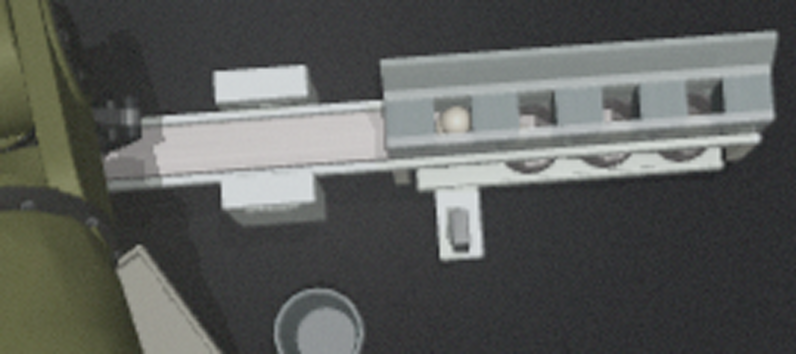

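View pics/s9.png

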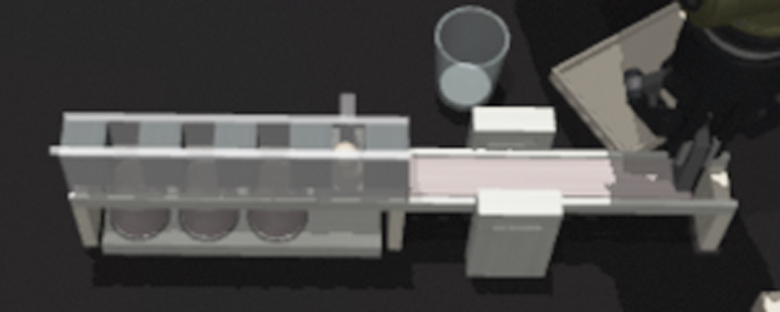

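Outlets 1 to 3 are empty and the balls in outlet 4 stayed (top view, about 455,120). I'll shut the gate against its stop and pull the sled out.

Run:
```python
from h import *
robot.move_straight(list(H(0,.180,.112)),vel=.08,guard=30); 
hit=robot.move_straight(list(H(0,.169,.112)),vel=.03,guard=15); st("shut %s"%hit)
e=np.array(robot.get_state()["eef_pos"]); print("tab y:",(e[:2]-O)@[-np.sin(TH),np.cos(TH)])
robot.set_gripper(.045); robot.move_straight(list(e+[0,0,.14]),vel=.2)
# sled
x0=-.065-.005
over(H(x0-.005,.083,0),TH+np.pi/2,.25)
p=H(x0,.082,.036); robot.move_straight(list(p+[0,0,.05]),vel=.2); print(robot.move_straight(list(p),vel=.06,guard=12))
robot.set_gripper(.0,grasp_force=50); st("tab")
e=np.array(robot.get_state()["eef_pos"]); d=H(1,0,0)-H(0,0,0)
hit=robot.move_straight(list(e-d*.1246),vel=.05,guard=25); st("out %s"%hit)
robot.set_gripper(.045); e=np.array(robot.get_state()["eef_pos"]); robot.move_straight(list(e+[0,0,.2]),vel=.25)
over(H(-.15,.2,0),TH,.3)
f=grab("top");g=grab("scene")
crop(f,"t10",150,130,420,310,2.95); crop(g,"s10",200,195,420,335,3.5)
```

```text
shut True t=47.2 eef [0.6282 0.0626 0.1126] w 0.0115 F [-0.7  3.1  4.1]
tab y: 0.1744255162946124
False
tab t=51.3 eef [ 0.5649 -0.035   0.0364] w 0.0114 F [-0.8 -4.8  2.3]
out False t=54.0 eef [ 0.4405 -0.0437  0.0364] w 0.0112 F [ 3.  -4.4 -3.2]
```

View pics/t10.png

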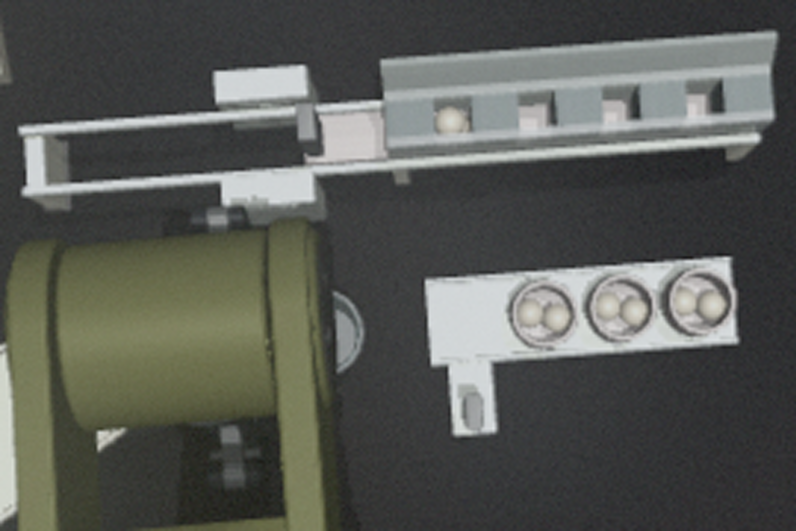

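View pics/s10.png

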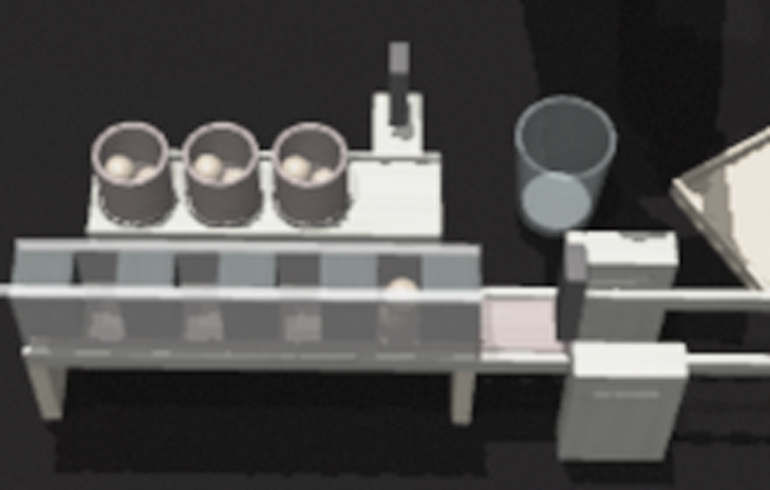

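Every jar holds two balls, and the gate is shut (tab at 0.1744 m, where it started). I'll pull the sled the last few mm to its out stop, then move the jars to the tray.

Run:
```python
from h import *
d=H(1,0,0)-H(0,0,0)
p=H(-.1897-.005,.081,.036); over(p,TH+np.pi/2,.22); robot.set_gripper(.045)
robot.move_straight(list(p+[0,0,.05]),vel=.25); robot.move_straight(list(p),vel=.08,guard=12)
robot.set_gripper(0,grasp_force=50); e=np.array(robot.get_state()["eef_pos"])
print(robot.move_straight(list(e-d*.012),vel=.03,guard=12)); e2=np.array(robot.get_state()["eef_pos"]); m=(e2-e)@d; print("moved",m)
robot.set_gripper(.045); robot.move_straight(list(e2+[0,0,.2]),vel=.25)
over(H(-.3,.2,0),TH,.3)
f=grab("top");g=grab("scene")
crop(f,"t11",280,190,430,300,5); crop(g,"s11",200,190,350,300,5)
```

```text
True
moved -0.005447302037222535
```

View pics/t11.png

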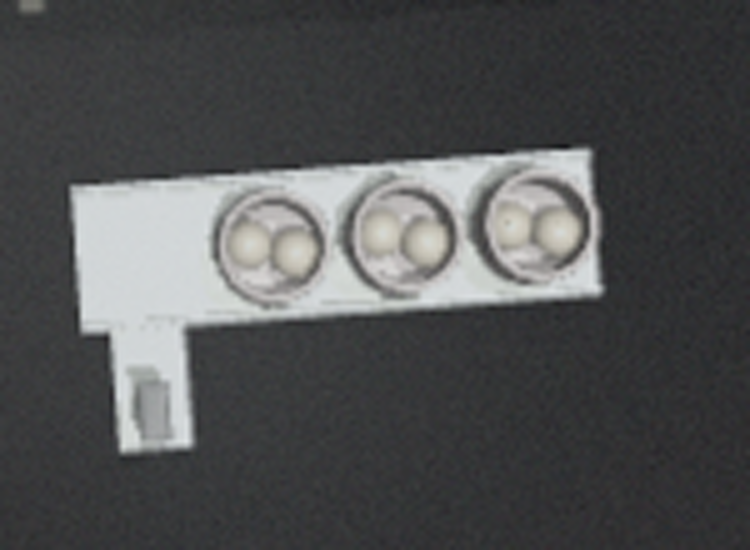

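View pics/s11.png

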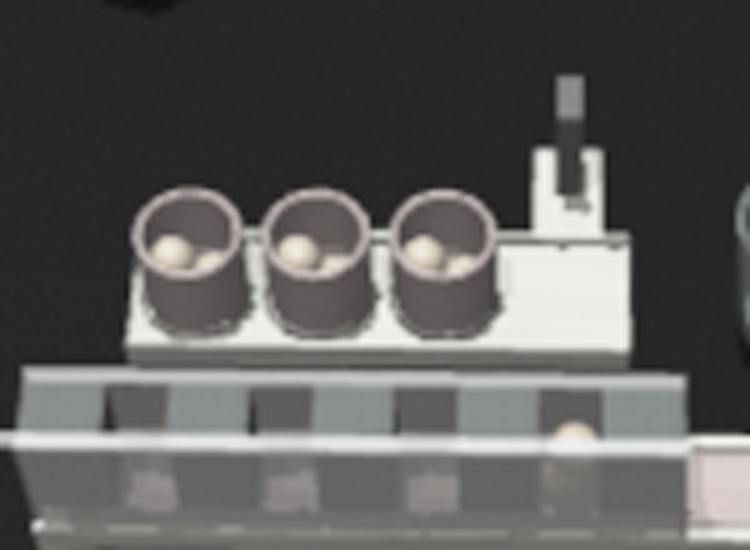

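The sled moved 5.4 mm to the stop, exactly as the fit predicted. Next I'll return the jars.

Run:
```python
from h import *
S=[H(-.130,y,0)[:2] for y in (-.081,-.027,.027)]
for s,n in ((S[2],"A"),(S[1],"B"),(S[0],"C")):
    pick_jar(s,.026,TH); place_jar(J[n],.018,TRAY)
over((.42,-.1,0),TH,.3)
f=grab("top");g=grab("scene")
crop(f,"t12",90,200,290,340,4); crop(g,"s12",340,190,520,300,4)
crop(f,"t13",430,150,550,330,3.3); crop(g,"s13",100,150,220,310,4)
```

```text
grip hit=False t=66.7 eef [ 0.5091 -0.0936  0.0267] w 0.0449 F [-1.3  1.2  6. ]
placed hit=True t=70.6 eef [0.4131 0.3245 0.0188] w 0.0452 F [-2.1 -0.9  7.6]
grip hit=False t=76.0 eef [ 0.5128 -0.1475  0.0267] w 0.0456 F [-1.8  0.9  6.4]
placed hit=True t=79.8 eef [0.4596 0.267  0.0187] w 0.0456 F [-1.6 -1.3  6.9]
grip hit=False t=85.2 eef [ 0.5165 -0.2014  0.0267] w 0.0453 F [-1.1  0.8  5.5]
placed hit=True t=88.9 eef [0.5009 0.196  0.0187] w 0.0454 F [-1.8 -0.2  6.8]
```

View pics/t12.png

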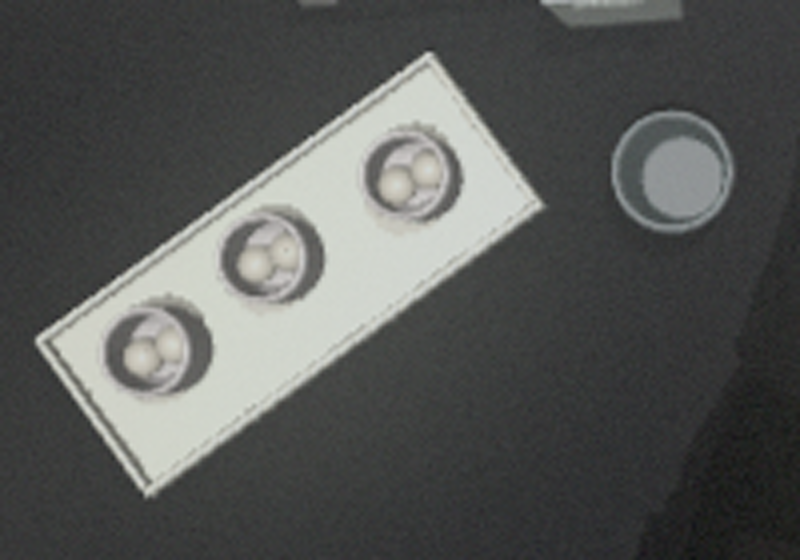

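View pics/s12.png

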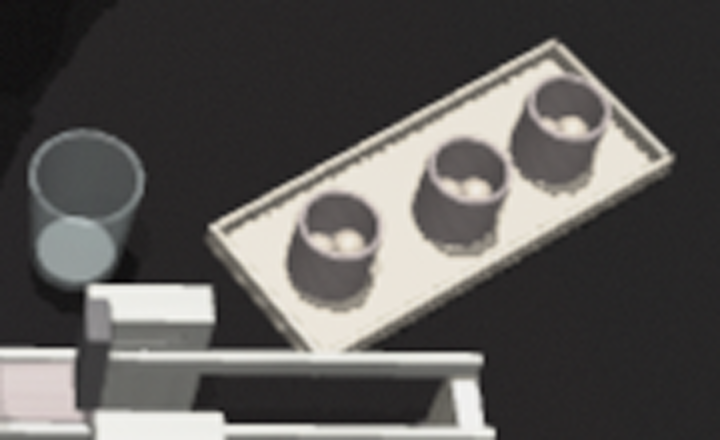

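View pics/t13.png

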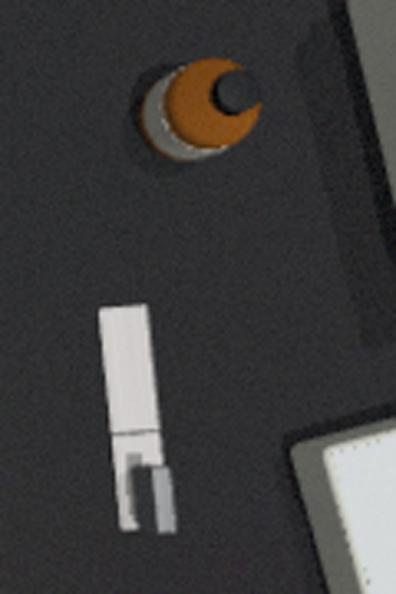

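View pics/s13.png

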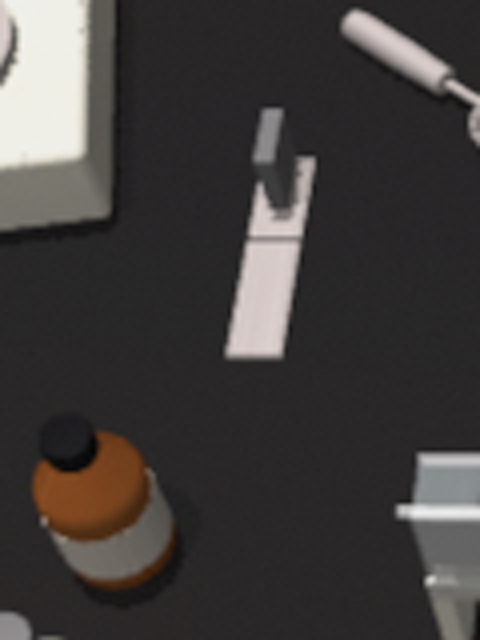

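The filled jars are upright on the tray, the beaker and bottle haven't moved, and the blade is where it was. I'll pick up the blade and hold it in front of the slot to check it.

```bash
cat > blade.py <<'E'
from h import *
by=.080; g0=np.array([.3799,-.3828])
tgt=H(-.180,.2054,.26)
best=None
for k in (-1,1):
    a=robot.ik([*g0,.1],list(down(by+k*np.pi/2))); b=robot.ik(list(tgt),list(down(TH+k*np.pi/2)))
    print(k,None if a is None else np.round(a,2),None if b is None else np.round(b,2))
E
python3 blade.py
```

```text
-1 [-0.86  0.42  1.68  0.    1.04  0.63] [ 0.1   0.06  1.74 -0.    1.35  1.6 ]
1 [-0.86  0.42  1.68  0.    1.04 -2.51] [ 0.1   0.06  1.74 -0.    1.35 -1.54]
```

Run:
```python
from h import *
by=.080; g0=np.array([.3799,-.3828]); r=list(down(by-np.pi/2))
robot.set_gripper(.045)
robot.move_ptp([*g0,.2],r)
robot.move_straight([*g0,.07],vel=.2)
hit=robot.move_straight([*g0,.016],vel=.06,guard=12)
robot.set_gripper(0,grasp_force=90); st("blade %s"%hit)
e=np.array(robot.get_state()["eef_pos"]); robot.move_straight(list(e+[0,0,.06]),vel=.08); st()
f=grab("top");g=grab("scene"); crop(g,"s14",100,120,260,310,3)
robot.move_straight(list(e+[0,0,.22]),vel=.2)
r2=list(down(TH-np.pi/2))
robot.move_ptp(list(H(-.19,.2054,.24)),r2); 
robot.move_straight(list(H(-.19,.2054,.016+.0835+.04)),vel=.15)
st()
f=grab("top");g=grab("scene"); crop(f,"t15",180,130,320,270,5); crop(g,"s15",310,150,450,330,4)
```

```text
blade False t=95.7 eef [ 0.38   -0.383   0.0164] w 0.0111 F [-0.3  0.4  4.8]
 t=96.6 eef [ 0.3798 -0.3828  0.076 ] w 0.0109 F [-1.1  0.2 -1.2]
 t=100.2 eef [0.4368 0.0801 0.1403] w 0.0104 F [-0.1  0.7 -0.7]
```

View pics/s14.png

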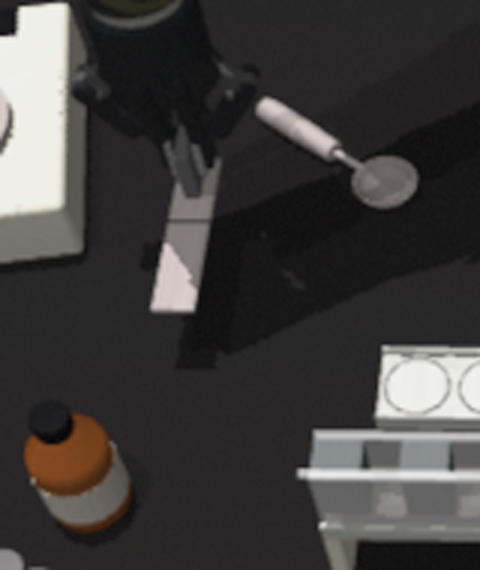

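View pics/t15.png

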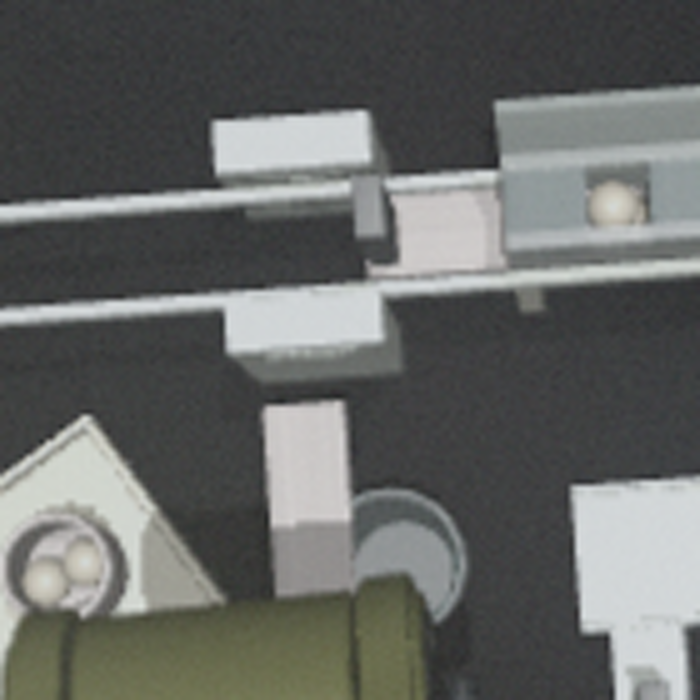

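View pics/s15.png

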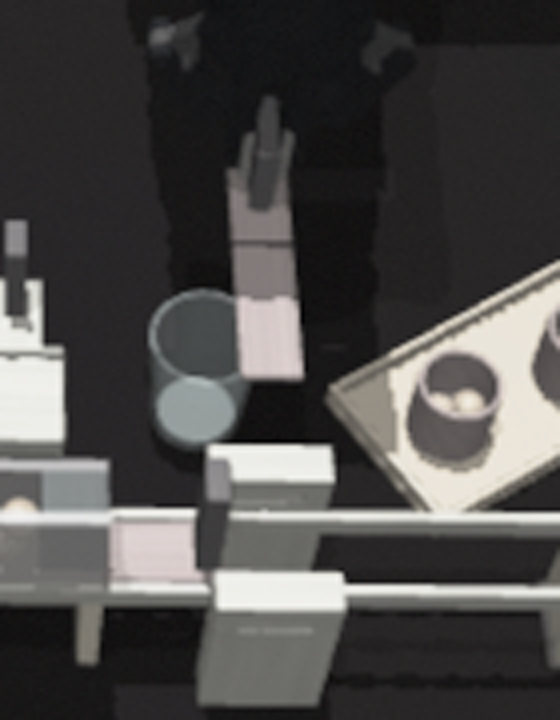

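```bash
cat > tri.py <<'E'
from h import *
from scipy.optimize import least_squares
def tri(f,g,t,s):
    bi=np.array([-.0003,.0007,0])   # bias fitted between cameras
    fun=lambda X: np.r_[proj(f,X+bi)[0]-t,proj(g,X-bi)[0]-s]
    r=least_squares(fun,[.5,.05,.1]); X=r.x
    d=X[:2]-O; c,s_=np.cos(TH),np.sin(TH)
    return np.array([c*d[0]+s_*d[1],-s_*d[0]+c*d[1],X[2]]),r.fun
E
python3 - <<'E'
from tri import *
f=grab("top");g=grab("scene")
px=lambda p,x0,y0,s: np.array([(p[0]+.5)/s-.5+x0,(p[1]+.5)/s-.5+y0])
for t,s in (((263,406),(302,379)),((345,401),(240,377)),((273,527),(295.5,243)),((351,521),(231,242))):
    h,r=tri(f,g,px(t,180,130,5),px(s,310,150,4)); print("hopper",h.round(4),"res",r.round(1))
E
```

```text
hopper [-0.0692  0.2203  0.1271] res [ 0.3  0.   0.3 -0. ]
hopper [-0.0696  0.1897  0.1274] res [ 0.1 -0.   0.1  0. ]
hopper [-0.1182  0.2147  0.1716] res [ 0.2 -0.   0.2  0. ]
hopper [-0.1183  0.1852  0.1717] res [ 0.9 -0.   1.   0. ]
```

The measured tip is at hopper (-0.069, 0.205), within 1 mm of what I predicted, and its height agrees as well. I'll insert it now.

Run:
```python
from h import *
z=.0996
robot.move_straight(list(H(-.19,.2054,z)),vel=.1); st()
hit=robot.move_straight(list(H(-.125,.2054,z)),vel=.04,guard=10); st(hit)
if not hit:
    hit=robot.move_straight(list(H(-.0855,.2054,z)),vel=.03,guard=10); st(hit)
e=np.array(robot.get_state()["eef_pos"]); print("hx",(e[:2]-O)@[np.cos(TH),np.sin(TH)])
f=grab("top");g=grab("scene"); crop(f,"t16",200,130,300,220,7); crop(g,"s16",340,200,420,330,5)
```

```text
t=101.0 eef [0.4366 0.0803 0.0999] w 0.0112 F [-0.4 -0.2 -2.3]
False t=102.7 eef [0.5011 0.0848 0.0996] w 0.0111 F [ 0.2  0.1 -0.5]
False t=104.2 eef [0.5405 0.0876 0.0996] w 0.0106 F [ 0.7 -0.3 -1.2]
hx -0.08560378154927163
```

View pics/t16.png

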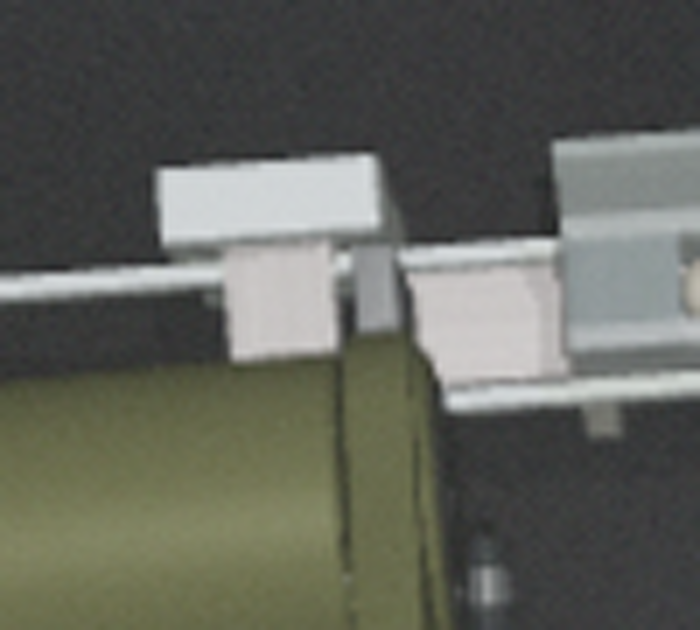

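View pics/s16.png

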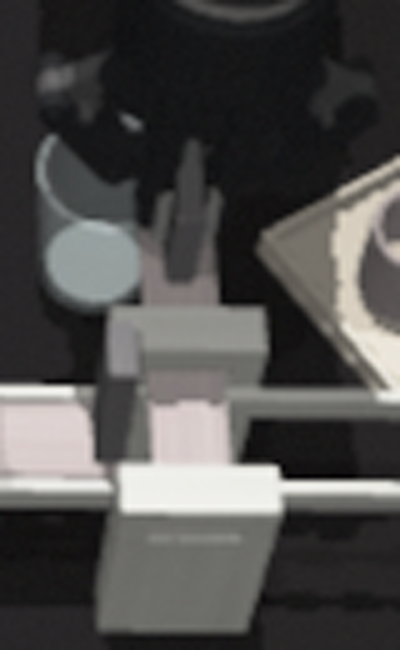

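The blade is through both cheeks. I'll release it and check the scribed line against the slot face.

Run:
```python
from h import *
robot.set_gripper(.045); e=np.array(robot.get_state()["eef_pos"]); robot.move_straight(list(e+[0,0,.15]),vel=.15)
over((.38,-.1,0),TH,.28); st()
f=grab("top");g=grab("scene"); crop(f,"t17",200,130,280,220,6.6); crop(g,"s17",340,200,420,310,5.4)
cv2.imwrite("pics/scene17.png",g["img"][:,:,::-1])
```

```text
t=107.9 eef [ 0.3801 -0.0999  0.2798] w 0.0448 F [ 0.6 -0.2  0. ]
```

View pics/t17.png

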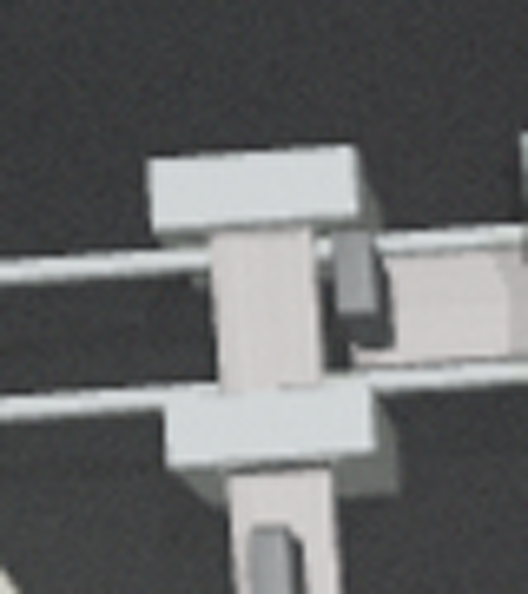

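View pics/s17.png

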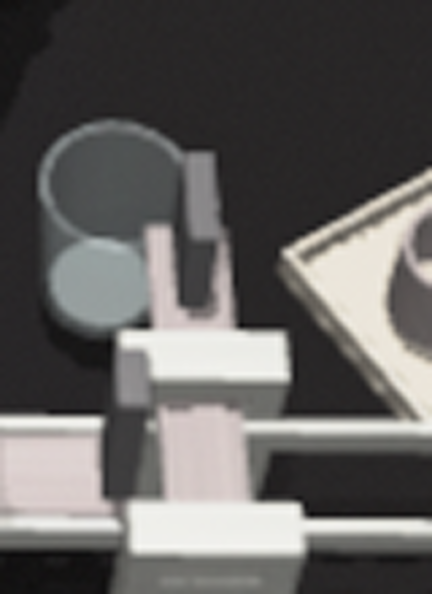

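Run:
```python
from h import *
f=grab("top");g=grab("scene"); crop(f,"t18",225,190,265,235,13); crop(g,"s18",360,220,395,265,13)
```

```text
(no output)
```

View pics/t18.png

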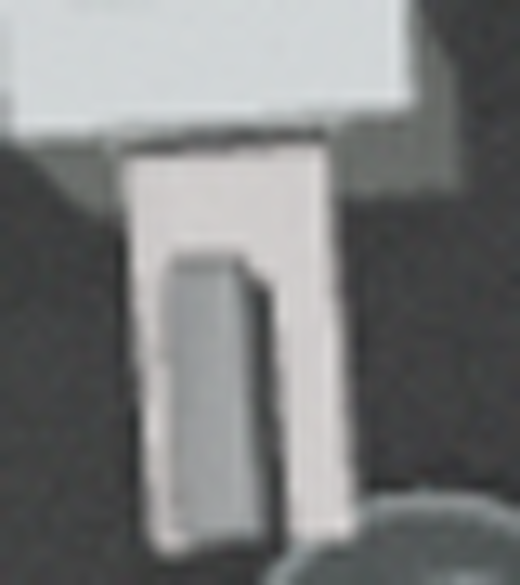

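View pics/s18.png

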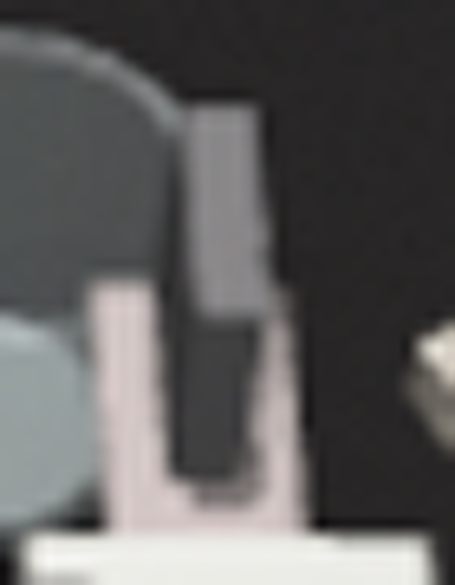

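Run:
```python
from tri import *
f=grab("top");g=grab("scene")
px=lambda p,x0,y0,s: np.array([(p[0]+.5)/s-.5+x0,(p[1]+.5)/s-.5+y0])
for n,t,s in (("gF+",(172,262),(268,314)),("gF-",(245,255),(203,318)),("gR+",(188,540),(256,107)),("gR-",(263,535),(187,107)),("bR+",(155,550),(288,288)),("bR-",(355,535),(92,282))):
    h,r=tri(f,g,px(t,225,190,13),px(s,360,220,13)); print(n,h.round(4),r.round(1))
# cheek front-face top corners here: t18 (10,140)&(412,105); expected
for y in (.236,.175): print(proj(f,hop(O,TH,[-.0452,y,.104])+[-.0003,.0007,0]))
# predicted dark line at top, flush, z of blade top .085-.088
for z in (.085,.088):
  for x in (-.0452,-.0462):
    p=proj(f,hop(O,TH,[x,.205,z])+[-.0003,.0007,0])[0]; print(z,x,((p-[225,190]+.5)*13-.5).round(1))
```

```text
gF+ [-0.0683  0.2097  0.1306] [ 0.1 -0.   0.1  0. ]
gF- [-0.0679  0.1996  0.1298] [-0.1  0.  -0.1 -0. ]
gR+ [-0.1083  0.2106  0.1274] [ 0. -0.  0.  0.]
gR- [-0.1083  0.2     0.1271] [-0.1  0.  -0.1 -0. ]
bR+ [-0.1058  0.2207  0.0816] [-0.  0. -0. -0.]
bR- [-0.1059  0.1901  0.0824] [ 0.2 -0.   0.2  0. ]
[[224.9441011  200.31239467]]
[[256.63483443 197.93821467]]
0.085 -0.0452 [228.6 140.3]
0.085 -0.0462 [229.  146.9]
0.088 -0.0452 [226.4 137.8]
0.088 -0.0462 [226.9 144.4]
```

The blade's rear edge triangulates to hopper x = -0.1059, which puts the line at -0.0459. The slot face is at -0.0452, so the line is flush within about 1 mm. I'll do one last overall look.

View pics/scene17.png

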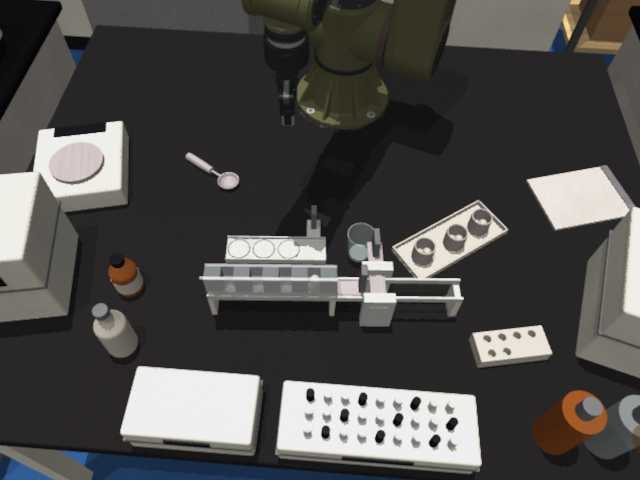

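The jars are on the tray (scene 424,252; 456,238; 481,222), and the beaker (361,242) and bottle (125,277) haven't moved. The gate is shut and the blade is in the slot, so I'm handing the job in.

Run:
```python
from h import *
st(); robot.close_job()
```

```text
t=108.2 eef [ 0.3801 -0.0999  0.28  ] w 0.0455 F [ 0.3 -0.6 -0.5]
the job is handed in; nothing more can be done
```

The job is done and handed in at about 108 s, well inside the 210 s limit.

- **Filling:** The three empty jars went on spots 1 to 3, and I pushed the sled in to its stop. I opened the gate to 0.156 m, and each jar got its two balls. Outlet 4's balls stayed in the hopper.
- **Closing up:** I shut the gate against its stop, pulled the sled fully out, and stood the filled jars upright back on the tray. The lock blade then went in through both cheeks.

**Last checks:**
- **Gate and bystanders:** The gate tab was back at its start position within 1 mm. The last pictures show the beaker and bottle where they stood at the start.
- **Scribed line:** It measures about 0.7 mm outside the slot face, roughly the limit of what I can measure, so I left it.
- **Blade tilt:** With no grip on it, the blade rests slightly nose-up in the slot's clearance, because the grip end is heavier.
- **Sled stop:** The sled's push-in travel read about 1 mm less than expected. A second push hit a firm stop, and the pictures showed it fully in.

No check failed.

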